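Trial-fit the two lids of an oak box

TASK

Trial-fit the lids of the oak box: carry the nested pair of lids, the outer one lying on the inner one all the way, to the open box, lower it (no dropping) until the inner lid sits fully home, and let go. Then lift the outer lid alone straight up, about 100 mm, leaving the inner lid undisturbed in its seat. Finish while still holding the outer lid level and still over the box, and leave everything else on the bench alone.

Things in the scene. Friction and masses are not known exactly. Their poses are not given: they have to be found in the camera images.
- oak_box: Open oak box, 130 x 54 mm outside (x long, y wide, z up), on a plinth 138 x 62 mm, 12 mm high, fast on a black mat 180 x 100 x 3 mm: it does not move. Origin: centre of the mat's underside, on the bench. Rim 85 mm above the bench. With the inner lid fully home, that lid's origin is 69 mm above this one, on the box's centre, long sides alike. Same either way round.
- box_mouth (a point): Centre of the box's mouth, at rim height, 85 mm above the box's origin; axes as the box. Mouth 114 x 38 mm, 60 mm deep, its edge eased by 3 mm all round (120 x 44 mm at the very top).
- inner_lid: Oak inner lid, 110 g: plate 140 x 64 x 14 mm (x, y, z) with a plug 110 x 34 x 16 mm centred under it. Starts standing on its plug on the bench, the outer lid over it. Origin: centre of the plug's underside; z up, x long. The plug fits the mouth with 2 mm to spare each side; the plate then lies on the rim and overhangs the box by 5 mm all round. Same either way round.
- inner_plate (a point): Centre of the inner lid's plate, 23 mm above its origin (the plate spans 16 to 30 mm). Its long edges, 64 mm apart in y, are bare in the middle, inside the outer lid's finger notches: gripped across there from above, both lids come up, the outer one just lying on the inner one.
- outer_lid: Oak outer lid, 130 g: cap 159 x 83 mm (x, y), panel 10 mm, below it a skirt 9 mm deep, 7 mm thick. Origin: centre of the skirt's lower edge plane; panel top 19 mm above it. Each long side has a finger notch through panel and skirt: panel there 52 mm wide for 54 mm, notch 64 mm long at the inner lid's edge. Nested: loose by 2.5 mm all round, origin 21 mm above the inner lid's, axes alike.
- knob (a point): Middle of the outer lid's round oak knob, 29 mm above that lid's origin. Knob 22 mm in diameter, 20 mm high (19 to 39 mm above the origin), in the centre of the lid's top. Lifted by it, the outer lid comes off alone if it rises straight.
- tape_measure: Bystander: black and yellow tape measure, 66 x 60 x 34 mm, lying between the working places. Origin: centre of its underside.
- tumbler: Bystander: empty drinking glass, 68 mm across, 100 mm high, on the right. Origin: centre of its underside.
- glue_bottle: Bystander: white glue bottle with an orange tip, 60 mm across, 178 mm high, on the left. Origin: centre of its underside.
- block_plane: Bystander: small steel block plane, 160 x 50 x 55 mm, on the right. Origin: centre of its sole.
- try_square: Bystander: try square with a dark wooden stock 100 x 22 x 18 mm and a thin steel blade 150 mm long, at the back. Origin: underside of the stock's middle.
- oak_blank: Bystander: a plain flat oak lid blank, 64 x 140 x 14 mm, with neither plug nor knob, at the back. Origin: centre of its underside.
- pencil: Bystander: flat red carpenter's pencil, 170 x 13 x 7 mm, lying between the working places. Origin: centre of its underside.
- loose_clamp: Bystander: F-clamp with a red handle lying on its side, about 310 x 100 mm, 22 mm high, on the left. Origin: on the bench amid the clamp.

How it is judged:
By the outcome, as a careful person would: the job done as asked, in the order asked, and still so for the second after the job is handed in, while the arm keeps its last pose, push and grip.
It also fails if it takes over 51 s, if anything falls off the work surface, if the arm or the gripper's body presses on something with over 40 N, if the wrist force passes 120 N, or if a joint passes its speed limit or range.

ROBOT

A 6-joint arm with a two-finger parallel gripper is mounted at the origin on the work surface. World frame = base frame: x ahead of the robot, y to its left, z up, the work surface at z = 0. Lengths are in mm, angles in rad, forces in N, time in s.
With the tool pointing down it reaches from about 150 to 775 mm from the base axis. Payload 6.1 kg.
Tool frame: the origin (TCP) lies on the centre line of the jaws, within the pads' length; the fingertips stand 25 mm ahead of it and the grasp point (between the pads) lies 6 mm ahead of it; z points along the fingers, y is the line along which they close (so a half turn about z gives the same grasp; the last joint's range is limited). The gripper opens to 85 mm and grips with 20 to 120 N. Pads are 22 mm wide; open, the fingers measure 114 mm over their backs; the gripper's body (76 mm by 85 mm) begins 54 mm behind the grasp point. The pads swing forward as they close: fully open they stand 13 mm farther back than shut.
Start: joints at [1.13, 0.126, -0.04, 1.405, 0, 1.571], TCP at [223.99, 474.802, 256.295] pointing down, gripper open.
Joint ranges: [-2.72, 2.72], [-0.95, 1.95], [-1.27, 1.35], [-1.78, 2.02], [-1.46, 1.47], [-3.14, 3.14]. Speed limits (rad/s): [2.39, 2.39, 3.01, 3.14, 3.14, 3.14].

INTERFACE

Orientations are given as a 3x3 rotation matrix whose columns are the frame's x, y, z axes.
In Python, from plant import readout, read_camera, get_calibration, order, spotter gives the robot as it stands.
- The arm moves only by the tool jog_arm, never from a script. Its argument "steps" is a list of rows, each an object with "grip": the opening, from 0 (shut) to 1 (fully open); "linear": the shift along the tool's x, y, z scaled (see below), a list of three; "delta_rot": the turn, a rotation vector about the tool's x, y, z scaled (see below), a list of three. A call has 1 to 8 rows; each row shifts and turns the commanded pose from where the row before left it, along the tool's axes as they then stand; what a row does not reach is not made up. The controller multiplies each number of a shift by 0.2 m and each number of a turn by 180 degrees. A row lasts 1/8 s, in which the tool goes at most 62.5 mm and 10.7 degrees, less where a joint would pass 70% of its speed; a pose out of reach is approached as far as the arm can. A call with a number of a shift or a turn outside -1 to 1 is refused whole. A call with a gripper value outside its range is refused whole. The fingers move at their own pace and stop on an object; "force" is the grip in N (left out, the last holds). Time passes only in rows, so rows that do not move let the fingers close. It gives the time, the measured TCP pose, the force, the opening and the grip force at its end, in the units of the state.
- readout.sense(): the state, without advancing time (a new reading comes with each control period).
- read_camera(name): name is "scene" or "top" or "wrist"; returns the picture (384x512x3 uint8, blue, green, red); there is no depth.
- get_calibration(name): a dict with "fx", "fy", "cx", "cy" (pixels), "R" (3x3) and "t" (3): a world point X has camera coordinates R X + t. Camera axes: x right, y down, z forward; pixel columns grow to the right and rows downward; lengths in mm; the calibration is good to about 2 mm. A picture is of the moment at which its call begins: read the wrist's pose just before it. get_calibration takes no time and is no camera call; for the wrist camera it gives the pose at the moment of the call.
- order.sign_off(): hands the job in; it is judged then, once.
Trained networks look in the newest picture that a camera, given by its name, has taken for a name from the list of things; names that differ only in an ending like _2 or _b are one class to them, and where a whole thing is asked for, a point or a joint stands for the part that bears it (a point fixed in the world has none). Each returns a list of dicts, best first, with "conf" (0 to 1); they miss things now and then, are a little off and sometimes report something else, mostly with a low value. They report only what shows in the picture. A call takes as long as a camera call.
- spotter.look_for(camera, thing): "rect" ([left, top, width, height] in pixels, round what is visible of it).
- spotter.cut_out(camera, thing): "pixels" (384x512 bool, what is visible of it) and "rect" ([left, top, width, height] in pixels, round what is visible of it).
The state is a dict: "time": time; "joints": joint angles; "joint_vel": joint speeds; "effort": joint torques, N m; "position": TCP position; "orientation": TCP orientation; "ft_force": force on the tool from outside, world axes, zero at the start; "ft_torque": the same for the moment, N m; "gripper_width": finger opening in mm; "finger_force": force on a finger pad.
Only numpy, scipy, OpenCV 4.12 (cv2) and the standard library are available. Lean on these libraries where they do the work, as an engineer would, in place of code of your own. Each camera call takes 0.05 s, during which the arm holds its last target. There are 200 camera calls.

## Working session

There is one attempt and no reset: what is moved stays moved. The work goes in short steps, Python scripts to look and compute and a tool call to move; the robot and the scene stay as the last step left them, time stands still between calls to the robot, and variables do not carry over. Pictures are saved under pics/ and viewed, at most 10 in all, crops included, and the job is handed in when it is done.

Besides the shell and the picture viewer there is one more tool, called by a JSON object that holds its "name" and its "arguments", one argument or row to a line. jog_arm: Moves the arm, as the interface text tells. Its arguments: {"type":"object","properties":{"steps":{"type":"array","items":{"type":"object","properties":{"grip":{"type":"number"},"linear":{"type":"array","items":{"type":"number"}},"delta_rot":{"type":"array","items":{"type":"number"}}}}},"force":{"type":"number"}},"required":["steps"]}

```bash
mkdir -p pics; cat > h.py <<'E'
import numpy as np,cv2
from plant import readout, read_camera, get_calibration, order, spotter
def ray(cam,uv,c=None):
    c=c or get_calibration(cam);R=np.array(c["R"]);t=np.array(c["t"]).ravel()
    d=R.T@np.array([(uv[0]-c["cx"])/c["fx"],(uv[1]-c["cy"])/c["fy"],1]);return -R.T@t,d
def atz(cam,uv,z,c=None):
    o,d=ray(cam,uv,c);return o+d*(z-o[2])/d[2]
def proj(cam,X,c=None):
    c=c or get_calibration(cam);p=np.array(c["R"])@np.array(X,float)+np.array(c["t"]).ravel()
    return np.array([c["fx"]*p[0]/p[2]+c["cx"],c["fy"]*p[1]/p[2]+c["cy"]])
def tri(rays):
    A=0;b=0
    for o,d in rays:
        d=d/np.linalg.norm(d);P=np.eye(3)-np.outer(d,d);A=A+P;b=b+P@o
    return np.linalg.solve(A,b)
E
python3 - <<'E'
from h import *
ims=[]
for c in("scene","top"):
    im=read_camera(c)
    for n in("oak_box","inner_lid","outer_lid","knob","tape_measure","tumbler","glue_bottle","block_plane"):
        r=spotter.look_for(c,n)
        print(c,n,[(np.round(q["conf"],2),np.round(q["rect"]).astype(int).tolist()) for q in r[:2]])
    cv2.imwrite(f"pics/{c}0.png",im)
    k=get_calibration(c);print(c,np.round(-np.array(k["R"]).T@np.array(k["t"]).ravel()),k["fx"])
s=readout.sense();print(s["time"],s["position"],np.round(s["orientation"],3).tolist())
E
```

```text
scene oak_box [(np.float64(0.68), [298, 189, 36, 49]), (np.float64(0.42), [187, 182, 45, 32])]
scene inner_lid [(np.float64(0.63), [214, 196, 10, 12])]
scene outer_lid [(np.float64(0.74), [188, 182, 45, 33])]
scene knob [(np.float64(0.67), [189, 183, 43, 32]), (np.float64(0.37), [298, 185, 38, 54])]
scene tape_measure [(np.float64(0.73), [235, 205, 23, 20]), (np.float64(0.36), [160, 143, 31, 24])]
scene tumbler [(np.float64(0.95), [139, 154, 17, 26])]
scene glue_bottle [(np.float64(0.87), [359, 217, 32, 54])]
scene block_plane [(np.float64(0.8), [162, 140, 31, 28])]
scene [1485.  513.  803.] 370.608864809694
top oak_box [(np.float64(0.81), [162, 189, 41, 69])]
top inner_lid [(np.float64(0.47), [291, 169, 7, 21])]
top outer_lid []
top knob [(np.float64(0.85), [290, 154, 33, 52])]
top tape_measure [(np.float64(0.93), [244, 164, 20, 23]), (np.float64(0.74), [164, 122, 47, 24])]
top tumbler [(np.float64(0.88), [395, 165, 36, 25]), (np.float64(0.41), [244, 162, 23, 24])]
top glue_bottle [(np.float64(0.88), [88, 154, 29, 30]), (np.float64(0.69), [269, 111, 56, 37])]
top block_plane [(np.float64(0.55), [402, 217, 26, 54])]
top [ 426.   32. 1300.] 432.0808709119265
0.9 [223.97904376 474.80967438 256.32168713] [[-0.904, 0.427, 0.0], [0.427, 0.904, 0.0], [-0.0, 0.0, -1.0]]
```

```bash
python3 -c "
import cv2
a=cv2.imread('pics/scene0.png');cv2.imwrite('pics/s0.png',a)"
```

```text
(no output)
```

View pics/scene0.png

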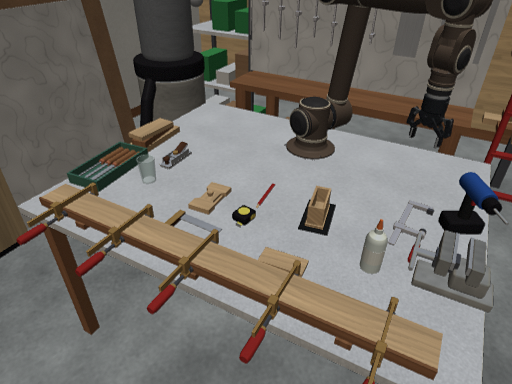

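View pics/top0.png

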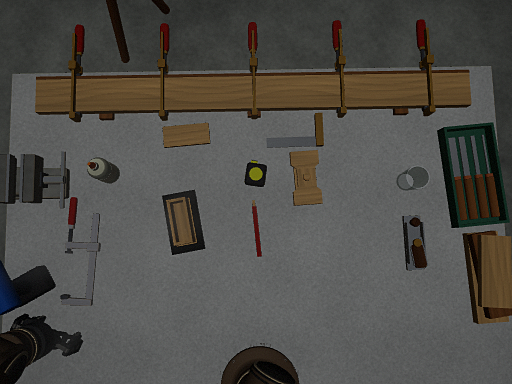

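The scene and top pictures show the nested lids at top pixel (306,178), long axis near world x. The open box on its black mat is at (182,222), tilted slightly. The tape and pencil lie between them.

```bash
python3 - <<'E'
from h import *
im=read_camera("top")
for n,z in(("oak_box",85),("knob",40),("outer_lid",40)):
    for q in spotter.cut_out("top",n)[:1]:
        m=np.array(q["pixels"]).astype(np.uint8);r=cv2.minAreaRect(cv2.findNonZero(m));b=cv2.boxPoints(r)
        print(n,q["conf"],r,np.round([atz("top",p,z)[:2] for p in b]).tolist(),np.round(atz("top",r[0],z)))
print("boxmouth",atz("top",(181,221),85),"knob",atz("top",(306,177.5),50))
k=get_calibration("wrist");s=readout.sense()
R=np.array(k["R"]);print("cam in tool",np.array(s["orientation"]).T@(-R.T@np.array(k["t"]).ravel()-s["position"]),np.array(s["orientation"]).T@R.T,k["fx"],k["cx"],k["cy"])
E
```

```text
oak_box 0.59 ((183.52798461914062, 221.90402221679688), (59.926631927490234, 33.80935287475586), 79.69515228271484) [[547.0, 268.0], [562.0, 174.0], [396.0, 145.0], [382.0, 237.0]] [471. 206.  85.]
knob 0.78 ((305.16497802734375, 176.8096466064453), (55.216461181640625, 29.28253746032715), 85.91438293457031) [[679.0, -100.0], [683.0, -186.0], [519.0, -192.0], [515.0, -106.0]] [ 599. -146.   40.]
boxmouth [473.84139638 212.94524845  85.        ] knob [ 595.07786327 -146.98058008   50.        ]
cam in tool [  70.65976524    0.67676015 -115.70423914] [[-9.34156379e-04 -9.60604599e-01 -2.77917132e-01]
 [ 9.99999556e-01 -8.61927850e-04 -3.82071110e-04]
 [ 1.27474749e-04 -2.77917365e-01  9.60604977e-01]] 335.5070041816226 257.98933521961976 193.20560005727918
```

```bash
cat >> h.py <<'E'
from scipy.spatial.transform import Rotation as Ro
def plan(target,yaw,n,nrot=None):
    """rows to target pos with tool y at angle yaw+90deg (tool down); prints rounded rows and end"""
    s=readout.sense();p=np.array(s["position"]);R=np.array(s["orientation"])
    Rt=np.column_stack([[-np.cos(yaw),-np.sin(yaw),0],[-np.sin(yaw),np.cos(yaw),0],[0,0,-1]])
    w=Ro.from_matrix(R.T@Rt).as_rotvec()/np.pi;print("turn total",np.round(w,4),"t",s["time"])
    for i in range(n):
        l=np.round(R.T@(np.array(target)-p)/(n-i)/200,4);d=np.round(w/n,4)
        print(i,l.tolist(),d.tolist());p=p+R@l*200;R=R@Ro.from_rotvec(d*np.pi).as_matrix()
    print("end",p,np.round(R,4).tolist())
E
python3 -c "
from h import *
plan([460,210,230],0.186,8)"
```

```text
turn total [-0.      0.     -0.1995] t 1.1
0 [-0.204, -0.0867, 0.0164] [-0.0, 0.0, -0.0249]
1 [-0.1966, -0.1024, 0.0164] [-0.0, 0.0, -0.0249]
2 [-0.188, -0.1175, 0.0165] [-0.0, 0.0, -0.0249]
3 [-0.1783, -0.1318, 0.0164] [-0.0, 0.0, -0.0249]
4 [-0.1674, -0.1453, 0.0165] [-0.0, 0.0, -0.0249]
5 [-0.1555, -0.158, 0.0164] [-0.0, 0.0, -0.0249]
6 [-0.1427, -0.1697, 0.0165] [-0.0, 0.0, -0.0249]
7 [-0.1291, -0.1802, 0.0164] [-0.0, 0.0, -0.0249]
end [460.0035313  210.00935671 230.00432017] [[-0.9829, -0.1839, 0.0], [-0.1839, 0.9829, -0.0], [-0.0, -0.0, -1.0]]
```

{"name": "jog_arm", "arguments": {
  "steps": [
    {"grip":1,"linear":[-0.204,-0.087,0.016],"delta_rot":[0,0,-0.025]},
    {"grip":1,"linear":[-0.197,-0.102,0.016],"delta_rot":[0,0,-0.025]},
    {"grip":1,"linear":[-0.188,-0.118,0.016],"delta_rot":[0,0,-0.025]},
    {"grip":1,"linear":[-0.178,-0.132,0.016],"delta_rot":[0,0,-0.025]},
    {"grip":1,"linear":[-0.167,-0.145,0.016],"delta_rot":[0,0,-0.025]},
    {"grip":1,"linear":[-0.156,-0.158,0.016],"delta_rot":[0,0,-0.025]},
    {"grip":1,"linear":[-0.143,-0.17,0.016],"delta_rot":[0,0,-0.025]},
    {"grip":1,"linear":[-0.129,-0.18,0.016],"delta_rot":[0,0,-0.025]}
  ]
}}

```text
time: 2.1
position: [461.2, 209.0, 230.7]
orientation: [[-0.982, -0.189, 0.0], [-0.189, 0.982, 0.0], [-0.0, 0.0, -1.0]]
ft_force: [1.0, 0.4, 0.1]
gripper_width: 85.4
finger_force: 0.0
```

{"name": "jog_arm", "arguments": {
  "steps": [
    {"grip":1,"linear":[0,0,0],"delta_rot":[0,0,0]},
    {"grip":1,"linear":[0,0,0],"delta_rot":[0,0,0]},
    {"grip":1,"linear":[0,0,0],"delta_rot":[0,0,0]}
  ]
}}

```text
time: 2.48
position: [459.8, 210.9, 230.8]
orientation: [[-0.982, -0.187, 0.0], [-0.187, 0.982, 0.0], [-0.0, 0.0, -1.0]]
ft_force: [-0.2, -0.4, -0.4]
gripper_width: 85.4
finger_force: 0.0
```

```bash
cat > snap.py <<'E'
import sys,pickle
from h import *
n,things=sys.argv[1],sys.argv[2:]
c=get_calibration("wrist");im=read_camera("wrist");out={"c":c,"im":im,"s":readout.sense()}
for t in things:
    q=spotter.cut_out("wrist",t);out[t]=q
    print(t,[(round(float(a["conf"]),2),np.round(a["rect"]).tolist()) for a in q[:3]])
pickle.dump(out,open(f"{n}.pkl","wb"));cv2.imwrite(f"pics/{n}.png",im)
print(out["s"]["time"],out["s"]["position"],out["s"]["ft_force"])
E
python3 snap.py box1 oak_box
```

```text
oak_box [(0.58, [214.0, 94.0, 102.0, 185.0])]
2.525 [459.78165602 210.96435904 230.87055028] [ 0.22677676  0.76152345 -1.17046061]
```

View pics/box1.png

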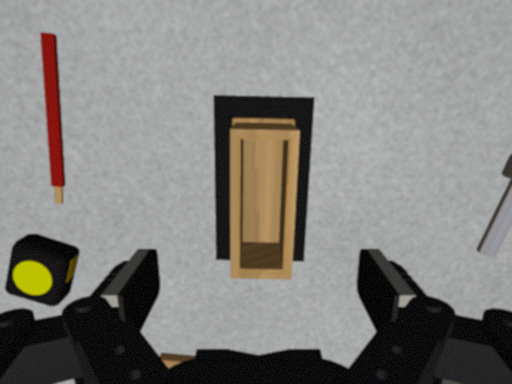

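The wrist view shows the box on its mat: rim corners about (230,129), (300,129), (292,278) and (231,278). Next is a second view, from partway to the lids.

```bash
python3 -c "
from h import *
plan([430,140,230],0.187,3)"
```

```text
turn total [0.0001 0.0001 0.0006] t 2.575
0 [0.071, -0.1068, 0.0015] [0.0, 0.0, 0.0002]
1 [0.0709, -0.1069, 0.0014] [0.0, 0.0, 0.0002]
2 [0.0709, -0.1069, 0.0015] [0.0, 0.0, 0.0002]
end [430.00394066 140.00224554 229.9992211 ] [[-0.9825, -0.186, 0.0002], [-0.186, 0.9825, 0.0002], [-0.0002, 0.0002, -1.0]]
```

{"name": "jog_arm", "arguments": {
  "steps": [
    {"grip":1,"linear":[0.071,-0.107,0],"delta_rot":[0,0,0]},
    {"grip":1,"linear":[0.071,-0.107,0],"delta_rot":[0,0,0]},
    {"grip":1,"linear":[0.071,-0.107,0],"delta_rot":[0,0,0]},
    {"grip":1,"linear":[0,0,0],"delta_rot":[0,0,0]},
    {"grip":1,"linear":[0,0,0],"delta_rot":[0,0,0]},
    {"grip":1,"linear":[0,0,0],"delta_rot":[0,0,0]}
  ]
}}

```text
time: 3.32
position: [430.7, 140.0, 230.6]
orientation: [[-0.982, -0.187, 0.0], [-0.187, 0.982, 0.0], [-0.0, 0.0, -1.0]]
ft_force: [0.5, 0.0, -0.5]
gripper_width: 85.4
finger_force: 0.0
```

```bash
python3 snap.py box2 oak_box; python3 - <<'E'
from h import *
import pickle
o=[]
for n,(x,y) in(("box1",(200,80)),("box2",(0,0))):
    d=pickle.load(open(n+".pkl","rb"))
    if n=="box2":
        r=d["oak_box"][0]["rect"];x,y=int(r[0]-15),int(r[1]-15);x=max(0,min(x,512-133));y=max(0,min(y,384-200))
    print(n,x,y);o.append(cv2.resize(d["im"][y:y+200,x:x+133],None,fx=3,fy=3,interpolation=cv2.INTER_CUBIC))
cv2.imwrite("pics/bx.png",np.hstack(o))
E
```

```text
oak_box [(0.97, [272.0, 139.0, 105.0, 181.0])]
3.375 [430.69845833 139.88945496 230.5841594 ] [ 0.88018824 -0.15000762  0.35975509]
box1 200 80
box2 257 124
```

View pics/bx.png

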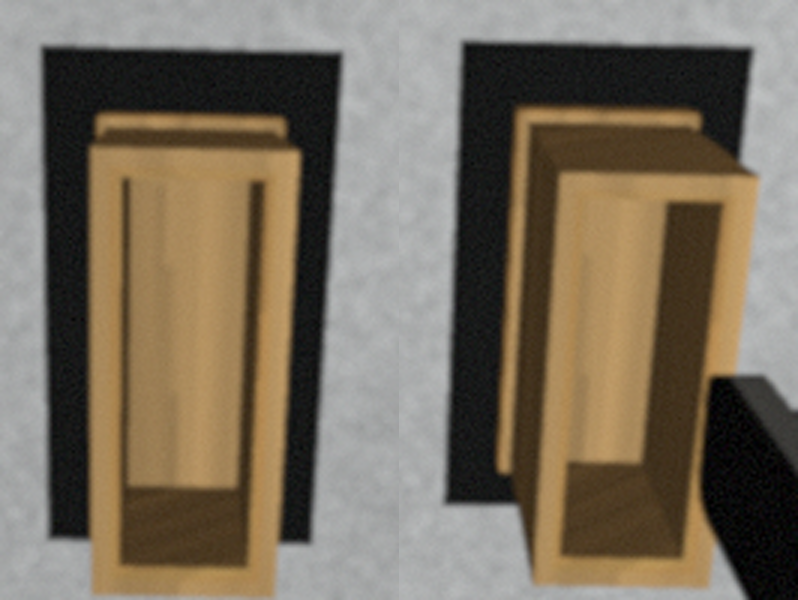

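The crop shows clean rim and mat corners in both views. I'll fit the box pose to them.

```bash
cat > fit.py <<'E'
from h import *
import pickle
from scipy.optimize import least_squares
def fit(obs,x0):
    """obs: list of (calib, local model pt, uv). returns x,y,z,yaw"""
    def f(p):
        c,s=np.cos(p[3]),np.sin(p[3]);r=[]
        for k,X,uv in obs: r.extend(proj("",[p[0]+c*X[0]-s*X[1],p[1]+s*X[0]+c*X[1],p[2]+X[2]],k)-uv)
        return r
    q=least_squares(f,x0,loss="soft_l1");print(np.round(q.x,3),"res",np.round(f(q.x),1).tolist());return q.x
E
python3 - <<'E'
from fit import *
c1=pickle.load(open("box1.pkl","rb"))["c"];c2=pickle.load(open("box2.pkl","rb"))["c"]
g=lambda p,o:(np.array(p)+.5)/3-.5+o
rim=[(-65,27,85),(-65,-27,85),(65,27,85),(65,-27,85)];mat=[(-90,50,3),(-90,-50,3),(90,50,3),(90,-50,3)]
# find which side: image right = +y or -y
u=proj("",[470,260,85],c1)[0]-proj("",[470,160,85],c1)[0];print("du for +y",u)
sw=(lambda L:L) if u<0 else (lambda L:[L[1],L[0],L[3],L[2]])
v1r=[(89,149),(302,150),(93,594),(275,595)];v1m=[(42,47),(342,53),(50,537),(311,543)]
v2r=[(161,173),(359,176),(134,583),(310,586)];v2m=[(64,43),(353,48),(47,502)]
R1=[(c1,X,g(p,(200,80))) for X,p in zip(sw(rim),v1r)];M1=[(c1,X,g(p,(200,80))) for X,p in zip(sw(mat),v1m)]
R2=[(c2,X,g(p,(257,124))) for X,p in zip(sw(rim),v2r)];M2=[(c2,X,g(p,(257,124))) for X,p in zip(sw(mat),v2m)]
x0=[470,210,0,.187]
for o in(R1+R2,M1+M2,R1+M1,R2+M2,R1+R2+M1+M2):fit(o,x0)
plan([585,-146,230],0.04,7)
E
```

```text
du for +y 120.59397574889627
[ 4.78386e+02  2.18989e+02 -3.36300e+00  1.69000e-01] res [0.6, -0.4, -1.1, 0.5, -0.0, -0.1, 0.2, 0.5, -0.2, -0.3, 0.1, -0.1, 0.1, 0.1, 0.0, -0.0]
[ 4.78681e+02  2.19284e+02 -5.02000e+00  1.67000e-01] res [0.2, 0.1, 0.3, 0.2, 0.1, 0.2, 0.2, -0.2, -0.4, -0.3, -0.0, -0.1, -0.3, 0.1]
[ 4.78462e+02  2.19048e+02 -4.01700e+00  1.68000e-01] res [0.8, -0.4, -1.1, 0.6, 0.0, -0.5, 0.1, 0.2, -0.3, -0.1, 0.2, -0.1, -0.1, 0.5, 0.2, -0.0]
[ 4.78787e+02  2.19366e+02 -4.35800e+00  1.68000e-01] res [0.1, -0.1, 0.1, 0.2, 0.2, -0.2, -0.1, -0.3, -0.4, -0.1, 0.2, 0.1, -0.2, 0.5]
[ 4.78552e+02  2.19147e+02 -3.97300e+00  1.68000e-01] res [0.9, -0.3, -1.0, 0.7, 0.1, -0.3, 0.2, 0.4, -0.0, -0.3, 0.1, -0.0, 0.1, -0.2, -0.1, -0.3, -0.2, -0.0, 0.3, 0.0, -0.1, 0.6, 0.3, 0.1, -0.5, -0.3, 0.1, -0.1, -0.3, 0.5]
turn total [ 0.     -0.0001  0.0472] t 3.425
0 [-0.0701, -0.2212, 0.0004] [0.0, -0.0, 0.0067]
1 [-0.0747, -0.2196, 0.0004] [0.0, -0.0, 0.0067]
2 [-0.0793, -0.218, 0.0004] [0.0, -0.0, 0.0067]
3 [-0.0839, -0.2163, 0.0003] [0.0, -0.0, 0.0067]
4 [-0.0884, -0.2145, 0.0004] [0.0, -0.0, 0.0067]
5 [-0.0929, -0.2126, 0.0003] [0.0, -0.0, 0.0067]
6 [-0.0973, -0.2105, 0.0004] [0.0, -0.0, 0.0067]
end [ 585.00068801 -145.99001037  229.99084026] [[-0.9992, -0.0411, -0.0002], [-0.0411, 0.9992, -0.0], [0.0002, -0.0, -1.0]]
```

{"name": "jog_arm", "arguments": {
  "steps": [
    {"grip":1,"linear":[-0.07,-0.221,0],"delta_rot":[0,0,0.0067]},
    {"grip":1,"linear":[-0.075,-0.22,0],"delta_rot":[0,0,0.0067]},
    {"grip":1,"linear":[-0.079,-0.218,0],"delta_rot":[0,0,0.0067]},
    {"grip":1,"linear":[-0.084,-0.216,0],"delta_rot":[0,0,0.0067]},
    {"grip":1,"linear":[-0.088,-0.214,0],"delta_rot":[0,0,0.0067]},
    {"grip":1,"linear":[-0.093,-0.213,0],"delta_rot":[0,0,0.0067]},
    {"grip":1,"linear":[-0.097,-0.21,0],"delta_rot":[0,0,0.0067]},
    {"grip":1,"linear":[0,0,0],"delta_rot":[0,0,0]}
  ]
}}

```text
time: 4.42
position: [585.6, -148.8, 229.3]
orientation: [[-0.999, -0.037, -0.001], [-0.037, 0.999, 0.0], [0.001, 0.0, -1.0]]
ft_force: [-1.0, 0.2, -0.5]
gripper_width: 85.5
finger_force: 0.0
```

{"name": "jog_arm", "arguments": {
  "steps": [
    {"grip":1,"linear":[0,0,0],"delta_rot":[0,0,0]},
    {"grip":1,"linear":[0,0,0],"delta_rot":[0,0,0]}
  ]
}}

```text
time: 4.68
position: [584.1, -145.5, 230.8]
orientation: [[-0.999, -0.042, -0.0], [-0.042, 0.999, 0.0], [0.0, 0.0, -1.0]]
ft_force: [-1.1, 0.1, -0.4]
gripper_width: 85.3
finger_force: 0.0
```

```bash
python3 snap.py lid1 outer_lid knob
```

```text
outer_lid [(0.56, [203.0, 103.0, 98.0, 161.0])]
knob [(0.75, [207.0, 106.0, 93.0, 160.0])]
4.725 [ 584.11468542 -145.46732304  230.99028442] [-0.08347936 -0.28095503 -0.27898617]
```

{"name": "jog_arm", "arguments": {
  "steps": [
    {"grip":1,"linear":[0,0,0.1],"delta_rot":[0,0,0]},
    {"grip":1,"linear":[0,0,0.15],"delta_rot":[0,0,0]},
    {"grip":1,"linear":[0.1,0,0.05],"delta_rot":[0,0,0]},
    {"grip":1,"linear":[0,0,0],"delta_rot":[0,0,0]},
    {"grip":1,"linear":[0,0,0],"delta_rot":[0,0,0]},
    {"grip":1,"linear":[0,0,0],"delta_rot":[0,0,0]}
  ]
}}

```text
time: 5.58
position: [565.4, -147.4, 171.6]
orientation: [[-0.999, -0.04, 0.002], [-0.04, 0.999, -0.0], [-0.002, -0.0, -1.0]]
ft_force: [0.8, 0.5, 0.1]
gripper_width: 85.2
finger_force: 0.0
```

```bash
python3 snap.py lid2 outer_lid knob;  python3 - <<'E'
from h import *
import pickle
o=[]
for n in("lid1","lid2"):
    d=pickle.load(open(n+".pkl","rb"))
    r=d["outer_lid"][0]["rect"] if d["outer_lid"] else d["knob"][0]["rect"];x,y=int(r[0]+r[2]/2-80),int(r[1]+r[3]/2-120);x=max(0,min(x,512-160));y=max(0,min(y,384-240))
    print(n,x,y);o.append(cv2.resize(d["im"][y:y+240,x:x+160],None,fx=2.5,fy=2.5,interpolation=cv2.INTER_CUBIC))
cv2.imwrite("pics/ld.png",np.hstack(o))
E
```

```text
outer_lid [(0.58, [195.0, 128.0, 116.0, 188.0])]
knob []
5.625 [ 565.24886297 -147.41512868  171.44688932] [-0.34024006  0.29653904 -0.47111177]
lid1 172 63
lid2 172 102
```

View pics/ld.png

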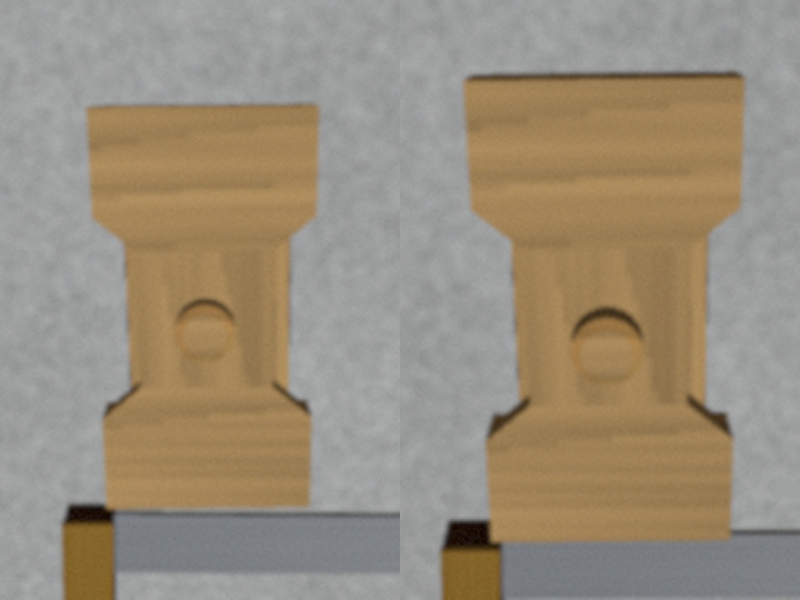

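The crop shows the lid panel corners and knob in both views, with the inner plate's edges just showing in the notches. I'll fit the lid pose next.

```bash
python3 - <<'E'
from fit import *
c1=pickle.load(open("lid1.pkl","rb"))["c"];c2=pickle.load(open("lid2.pkl","rb"))["c"]
g=lambda p,o:(np.array(p)+.5)/2.5-.5+o
P=[(-79.5,-41.5,40),(-79.5,41.5,40),(79.5,-41.5,40),(79.5,41.5,40),(0,0,60)]
v1=[(88,106),(319,105),(105,508),(311,506),(204,341)];v2=[(65,79),(343,75),(89,540),(331,541),(206,361)]
A=[(c1,X,g(p,(172,63))) for X,p in zip(P,v1)];B=[(c2,X,g(p,(172,102))) for X,p in zip(P,v2)]
x0=[595,-147,0,.04]
for o in(A,B,A+B):q=fit(o,x0)
z=q[2]+30
for c,l,r,o in((c1,(129,310),(290,310),(172,63)),(c2,(117,330),(306,330),(172,102))):
    a=atz("",g(l,o),z,c);b=atz("",g(r,o),z,c);m=(a+b)/2;d=m[:2]-q[:2];print("plate edges",a,b,"width",b[1]-a[1],"centre y in lid frame",-np.sin(q[3])*d[0]+np.cos(q[3])*d[1])
E
```

```text
[ 6.01035e+02 -1.48083e+02 -2.30000e+00  4.80000e-02] res [-0.5, 0.3, 0.3, 0.1, 0.4, 0.2, -0.8, 0.5, 0.4, -2.1]
[ 6.00690e+02 -1.48302e+02 -1.67100e+00  4.80000e-02] res [-1.0, 0.0, 0.9, 0.6, 0.4, 0.9, -0.6, -0.3, 0.1, -2.3]
[ 6.00878e+02 -1.48200e+02 -1.98100e+00  4.80000e-02] res [-0.7, 0.2, 0.2, -0.1, 0.3, 0.2, -0.8, 0.5, 0.2, -2.1, -0.7, 0.2, 1.0, 0.9, 0.5, 0.8, -0.6, -0.3, 0.3, -2.2]
plate edges [ 600.60763055 -178.31750955   28.01938499] [ 598.04712774 -115.06977148   28.01938499] width 63.247738064416325 centre y in lid frame 1.5783456293435503
plate edges [ 606.72325822 -178.23613997   28.01938499] [ 604.22939213 -115.23764321   28.01938499] width 62.998496759437984 centre y in lid frame 1.241490906570871
```

```bash
python3 -c "
from h import *
plan([600.8,-147.2,110],0.048,3)"
```

```text
turn total [-0.0001  0.0002 -0.0024] t 5.725
0 [-0.0596, -0.002, 0.1018] [-0.0, 0.0001, -0.0008]
1 [-0.0597, -0.0022, 0.1018] [-0.0, 0.0001, -0.0008]
2 [-0.0597, -0.0023, 0.1018] [-0.0, 0.0001, -0.0008]
end [ 600.80166742 -147.20221911  109.99583686] [[-0.9989, -0.0478, -0.0002], [-0.0478, 0.9989, -0.0002], [0.0002, -0.0002, -1.0]]
```

{"name": "jog_arm", "arguments": {
  "steps": [
    {"grip":1,"linear":[-0.06,-0.002,0.1],"delta_rot":[0,0,-0.0008]},
    {"grip":1,"linear":[-0.06,-0.002,0.1],"delta_rot":[0,0,-0.0008]},
    {"grip":1,"linear":[-0.06,-0.002,0.1],"delta_rot":[0,0,-0.0008]},
    {"grip":1,"linear":[0,0,0],"delta_rot":[0,0,0]},
    {"grip":1,"linear":[0,0,0],"delta_rot":[0,0,0]},
    {"grip":1,"linear":[0,0,0],"delta_rot":[0,0,0]},
    {"grip":1,"linear":[0,0,0],"delta_rot":[0,0,0]},
    {"grip":1,"linear":[0,0,0],"delta_rot":[0,0,0]}
  ]
}}

```text
time: 6.72
position: [600.5, -147.2, 111.3]
orientation: [[-0.999, -0.048, 0.001], [-0.048, 0.999, -0.0], [-0.001, -0.0, -1.0]]
ft_force: [-0.5, -0.0, 0.3]
gripper_width: 85.9
finger_force: 0.0
```

```bash
python3 -c "
from h import *
plan([600.8,-147.2,28],0.048,4)"
```

```text
turn total [-0.0001  0.0003 -0.0001] t 6.725
0 [-0.0003, -0.0, 0.1041] [-0.0, 0.0001, -0.0]
1 [-0.0003, -0.0, 0.1041] [-0.0, 0.0001, -0.0]
2 [-0.0004, -0.0001, 0.1041] [-0.0, 0.0001, -0.0]
3 [-0.0003, -0.0, 0.1041] [-0.0, 0.0001, -0.0]
end [ 600.7924707  -147.19060212   28.00788391] [[-0.9989, -0.0475, -0.0004], [-0.0475, 0.9989, -0.0002], [0.0004, -0.0002, -1.0]]
```

{"name": "jog_arm", "arguments": {
  "steps": [
    {"grip":1,"linear":[0,0,0.1],"delta_rot":[0,0,0]},
    {"grip":1,"linear":[0,0,0.1],"delta_rot":[0,0,0]},
    {"grip":1,"linear":[0,0,0.1],"delta_rot":[0,0,0]},
    {"grip":1,"linear":[0,0,0.06],"delta_rot":[0,0,0]},
    {"grip":1,"linear":[0,0,0.05],"delta_rot":[0,0,0]},
    {"grip":1,"linear":[0,0,0],"delta_rot":[0,0,0]},
    {"grip":1,"linear":[0,0,0],"delta_rot":[0,0,0]}
  ]
}}

```text
time: 7.6
position: [600.9, -147.2, 29.4]
orientation: [[-0.999, -0.048, 0.001], [-0.048, 0.999, -0.0], [-0.001, -0.0, -1.0]]
ft_force: [0.2, -0.3, 0.9]
gripper_width: 84.9
finger_force: 0.0
```

{"name": "jog_arm", "arguments": {
  "steps": [
    {"grip":0.5,"linear":[0,0,0.005],"delta_rot":[0,0,0]},
    {"grip":0.5,"linear":[0,0,0],"delta_rot":[0,0,0]},
    {"grip":0.5,"linear":[0,0,0],"delta_rot":[0,0,0]},
    {"grip":0.5,"linear":[0,0,0],"delta_rot":[0,0,0]},
    {"grip":0.5,"linear":[0,0,0],"delta_rot":[0,0,0]},
    {"grip":0.5,"linear":[0,0,0],"delta_rot":[0,0,0]}
  ],
  "force": 45
}}

```text
time: 8.35
position: [600.9, -147.2, 28.5]
orientation: [[-0.999, -0.048, 0.001], [-0.048, 0.999, -0.0], [-0.001, -0.0, -1.0]]
ft_force: [-0.7, -0.9, 5.8]
gripper_width: 63.0
finger_force: 51.1
```

{"name": "jog_arm", "arguments": {
  "steps": [
    {"grip":0.5,"linear":[0,0,-0.01],"delta_rot":[0,0,0]},
    {"grip":0.5,"linear":[0,0,-0.03],"delta_rot":[0,0,0]},
    {"grip":0.5,"linear":[0,0,-0.06],"delta_rot":[0,0,0]},
    {"grip":0.5,"linear":[0,0,-0.1],"delta_rot":[0,0,0]},
    {"grip":0.5,"linear":[0,0,-0.1],"delta_rot":[0,0,0]},
    {"grip":0.5,"linear":[0,0,-0.1],"delta_rot":[0,0,0]},
    {"grip":0.5,"linear":[0,0,-0.07],"delta_rot":[0,0,0]},
    {"grip":0.5,"linear":[0,0,-0.03],"delta_rot":[0,0,0]}
  ]
}}

```text
time: 9.35
position: [600.8, -147.1, 128.9]
orientation: [[-0.999, -0.048, 0.001], [-0.048, 0.999, -0.0], [-0.001, -0.0, -1.0]]
ft_force: [-0.4, 0.2, -2.8]
gripper_width: 63.5
finger_force: 50.3
```

{"name": "jog_arm", "arguments": {
  "steps": [
    {"grip":0.5,"linear":[0,0,0],"delta_rot":[0,0,0]},
    {"grip":0.5,"linear":[0,0,0],"delta_rot":[0,0,0]},
    {"grip":0.5,"linear":[0,0,0],"delta_rot":[0,0,0]}
  ]
}}

```text
time: 9.72
position: [600.1, -147.0, 126.9]
orientation: [[-0.999, -0.048, -0.001], [-0.048, 0.999, 0.0], [0.001, 0.0, -1.0]]
ft_force: [0.1, 0.1, -2.9]
gripper_width: 63.1
finger_force: 50.3
```

```bash
python3 snap.py held1 outer_lid; python3 -c "
from h import *
print(readout.sense()['gripper_width'],readout.sense()['ft_torque'])
plan([478.5,219.1,148],0.168,20)"
```

```text
outer_lid [(0.71, [115.0, 64.0, 281.0, 297.0])]
9.775 [ 600.1229467  -146.94809989  126.98101909] [-0.41114406 -0.18141517 -2.46566136]
63.309639676049706 [-0.00503836 -0.00405358 -0.00193549]
turn total [ 0.0001 -0.0003 -0.0383] t 9.825
0 [0.026, 0.0929, -0.0052] [0.0, -0.0, -0.0019]
1 [0.0255, 0.093, -0.0052] [0.0, -0.0, -0.0019]
2 [0.0249, 0.0932, -0.0052] [0.0, -0.0, -0.0019]
3 [0.0244, 0.0933, -0.0052] [0.0, -0.0, -0.0019]
4 [0.0238, 0.0935, -0.0052] [0.0, -0.0, -0.0019]
5 [0.0232, 0.0936, -0.0052] [0.0, -0.0, -0.0019]
6 [0.0227, 0.0937, -0.0051] [0.0, -0.0, -0.0019]
7 [0.0221, 0.0939, -0.0052] [0.0, -0.0, -0.0019]
8 [0.0216, 0.094, -0.0051] [0.0, -0.0, -0.0019]
9 [0.021, 0.0941, -0.0052] [0.0, -0.0, -0.0019]
10 [0.0204, 0.0943, -0.0051] [0.0, -0.0, -0.0019]
11 [0.0199, 0.0944, -0.0052] [0.0, -0.0, -0.0019]
12 [0.0193, 0.0945, -0.0051] [0.0, -0.0, -0.0019]
13 [0.0188, 0.0946, -0.0052] [0.0, -0.0, -0.0019]
14 [0.0182, 0.0947, -0.0051] [0.0, -0.0, -0.0019]
15 [0.0176, 0.0948, -0.0052] [0.0, -0.0, -0.0019]
16 [0.017, 0.0949, -0.0051] [0.0, -0.0, -0.0019]
17 [0.0165, 0.095, -0.0052] [0.0, -0.0, -0.0019]
18 [0.0159, 0.0952, -0.0051] [0.0, -0.0, -0.0019]
19 [0.0154, 0.0952, -0.0052] [0.0, -0.0, -0.0019]
end [478.49856899 219.09429949 148.0037444 ] [[-0.9861, -0.1663, -0.0009], [-0.1663, 0.9861, 0.0002], [0.0009, 0.0004, -1.0]]
```

View pics/held1.png

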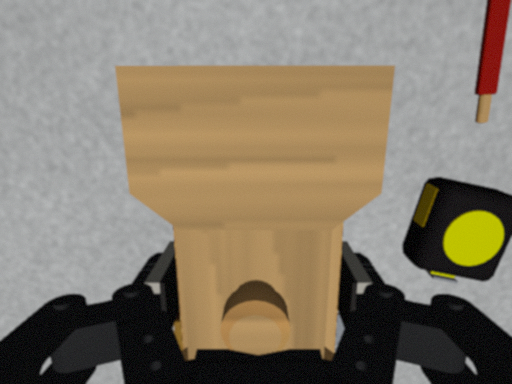

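The nested pair is held level, with the jaws in the notches and the knob at (258,330). Now I'll carry it to the box.

{"name": "jog_arm", "arguments": {
  "steps": [
    {"grip":0.5,"linear":[0.005,0.02,-0.02],"delta_rot":[0,0,0]},
    {"grip":0.5,"linear":[0.014,0.05,-0.03],"delta_rot":[0,0,-0.0015]},
    {"grip":0.5,"linear":[0.02,0.08,-0.03],"delta_rot":[0,0,-0.002]},
    {"grip":0.5,"linear":[0.025,0.094,-0.02],"delta_rot":[0,0,-0.002]},
    {"grip":0.5,"linear":[0.025,0.094,0],"delta_rot":[0,0,-0.002]},
    {"grip":0.5,"linear":[0.025,0.094,0],"delta_rot":[0,0,-0.002]},
    {"grip":0.5,"linear":[0.024,0.094,0],"delta_rot":[0,0,-0.002]},
    {"grip":0.5,"linear":[0.024,0.094,0],"delta_rot":[0,0,-0.002]}
  ]
}}

```text
time: 10.82
position: [559.3, -24.2, 147.6]
orientation: [[-0.996, -0.091, -0.0], [-0.091, 0.996, 0.0], [0.0, 0.0, -1.0]]
ft_force: [-0.0, 0.2, -2.6]
gripper_width: 62.8
finger_force: 50.3
```

{"name": "jog_arm", "arguments": {
  "steps": [
    {"grip":0.5,"linear":[0.023,0.094,0],"delta_rot":[0,0,-0.002]},
    {"grip":0.5,"linear":[0.023,0.094,0],"delta_rot":[0,0,-0.002]},
    {"grip":0.5,"linear":[0.022,0.094,0],"delta_rot":[0,0,-0.002]},
    {"grip":0.5,"linear":[0.021,0.094,0],"delta_rot":[0,0,-0.002]},
    {"grip":0.5,"linear":[0.021,0.094,0],"delta_rot":[0,0,-0.002]},
    {"grip":0.5,"linear":[0.02,0.094,0],"delta_rot":[0,0,-0.002]},
    {"grip":0.5,"linear":[0.02,0.094,0],"delta_rot":[0,0,-0.002]},
    {"grip":0.5,"linear":[0.019,0.094,0],"delta_rot":[0,0,-0.002]}
  ]
}}

```text
time: 11.82
position: [509.1, 121.4, 147.7]
orientation: [[-0.99, -0.14, 0.0], [-0.14, 0.99, 0.0], [-0.0, 0.0, -1.0]]
ft_force: [-0.1, 0.7, -3.2]
gripper_width: 63.2
finger_force: 50.3
```

```bash
python3 -c "
from h import *
s=readout.sense();print(s['position'],s['gripper_width'])
plan([478.5,219.1,148],0.168,6)"
```

```text
[509.07010481 121.43193908 147.6993399 ] 63.17890478928871
turn total [ 0.      0.     -0.0086] t 11.825
0 [0.0138, 0.0842, -0.0002] [0.0, 0.0, -0.0014]
1 [0.0134, 0.0842, -0.0003] [0.0, 0.0, -0.0014]
2 [0.0131, 0.0843, -0.0002] [0.0, 0.0, -0.0014]
3 [0.0127, 0.0843, -0.0003] [0.0, 0.0, -0.0014]
4 [0.0123, 0.0844, -0.0002] [0.0, 0.0, -0.0014]
5 [0.0119, 0.0844, -0.0003] [0.0, 0.0, -0.0014]
end [478.50587027 219.09549481 148.00292081] [[-0.986, -0.1665, 0.0], [-0.1665, 0.986, 0.0], [-0.0, 0.0, -1.0]]
```

{"name": "jog_arm", "arguments": {
  "steps": [
    {"grip":0.5,"linear":[0.013,0.085,0],"delta_rot":[0,0,-0.0014]},
    {"grip":0.5,"linear":[0.013,0.085,0],"delta_rot":[0,0,-0.0014]},
    {"grip":0.5,"linear":[0.013,0.08,0],"delta_rot":[0,0,-0.0014]},
    {"grip":0.5,"linear":[0.01,0.07,0],"delta_rot":[0,0,-0.0014]},
    {"grip":0.5,"linear":[0.008,0.05,0],"delta_rot":[0,0,-0.001]},
    {"grip":0.5,"linear":[0.004,0.03,0],"delta_rot":[0,0,0]},
    {"grip":0.5,"linear":[0,0.01,0],"delta_rot":[0,0,0]},
    {"grip":0.5,"linear":[0,0,0],"delta_rot":[0,0,0]}
  ]
}}

```text
time: 12.82
position: [485.3, 199.4, 147.7]
orientation: [[-0.987, -0.16, 0.0], [-0.16, 0.987, -0.0], [-0.0, -0.0, -1.0]]
ft_force: [-0.7, 0.3, -2.1]
gripper_width: 63.3
finger_force: 50.3
```

{"name": "jog_arm", "arguments": {
  "steps": [
    {"grip":0.5,"linear":[0,0,0],"delta_rot":[0,0,0]},
    {"grip":0.5,"linear":[0,0,0],"delta_rot":[0,0,0]},
    {"grip":0.5,"linear":[0,0,0],"delta_rot":[0,0,0]}
  ]
}}

```text
time: 13.2
position: [485.3, 199.3, 147.7]
orientation: [[-0.987, -0.16, 0.0], [-0.16, 0.987, 0.0], [-0.0, 0.0, -1.0]]
ft_force: [0.3, 0.2, -1.7]
gripper_width: 63.0
finger_force: 50.3
```

```bash
python3 -c "
from h import *
s=readout.sense();print(s['position'],s['gripper_width'])
plan([478.5,219.1,120],0.168,3)"
```

```text
[485.31865633 199.32395091 147.73479692] 62.9606807950978
turn total [ 0.      0.     -0.0023] t 13.2
0 [0.0059, 0.0344, 0.0462] [0.0, 0.0, -0.0008]
1 [0.0059, 0.0343, 0.0462] [0.0, 0.0, -0.0008]
2 [0.0058, 0.0344, 0.0463] [0.0, 0.0, -0.0008]
end [478.49399325 219.09762272 119.9947806 ] [[-0.9859, -0.1676, 0.0001], [-0.1676, 0.9859, 0.0], [-0.0001, 0.0, -1.0]]
```

{"name": "jog_arm", "arguments": {
  "steps": [
    {"grip":0.5,"linear":[0.006,0.033,0],"delta_rot":[0,0,-0.0008]},
    {"grip":0.5,"linear":[0.006,0.04,0],"delta_rot":[0,0,-0.0008]},
    {"grip":0.5,"linear":[0.005,0.03,0.02],"delta_rot":[0,0,-0.0008]},
    {"grip":0.5,"linear":[0,0,0.04],"delta_rot":[0,0,0]},
    {"grip":0.5,"linear":[0,0,0.03],"delta_rot":[0,0,0]},
    {"grip":0.5,"linear":[0,0,0],"delta_rot":[0,0,0]},
    {"grip":0.5,"linear":[0,0,0],"delta_rot":[0,0,0]},
    {"grip":0.5,"linear":[0,0,0],"delta_rot":[0,0,0]}
  ]
}}

```text
time: 14.2
position: [478.7, 219.2, 130.0]
orientation: [[-0.986, -0.168, 0.0], [-0.168, 0.986, 0.0], [-0.001, 0.0, -1.0]]
ft_force: [-0.2, -0.5, -2.4]
gripper_width: 63.4
finger_force: 50.3
```

```bash
python3 snap.py held2 outer_lid; python3 -c "
from h import *
im=read_camera('scene');cv2.imwrite('pics/sc2.png',cv2.resize(im[150:250,270:370],None,fx=5,fy=5,interpolation=cv2.INTER_CUBIC))
w=cv2.imread('pics/held2.png');a=cv2.imread('pics/sc2.png');cv2.imwrite('pics/h2.png',np.hstack([cv2.resize(w,None,fx=.58,fy=.58),np.zeros((223,1,3),np.uint8)])) 
o=np.zeros((500,800,3),np.uint8);o[:,:500]=a;t=cv2.resize(w,(300,225),interpolation=cv2.INTER_AREA);o[:225,500:]=t;cv2.imwrite('pics/h2.png',o)
plan([478.5,219.1,100],0.168,8)"
```

```text
outer_lid [(0.61, [112.0, 64.0, 283.0, 296.0]), (0.33, [0.0, 281.0, 11.0, 58.0])]
14.25 [478.73564091 219.25005743 129.99347666] [ 0.36646776  0.14767571 -2.13676635]
turn total [0.     0.0001 0.0002] t 14.35
0 [0.0001, -0.0001, 0.0187] [0.0, 0.0, 0.0]
1 [0.0001, -0.0001, 0.0187] [0.0, 0.0, 0.0]
2 [0.0001, -0.0001, 0.0187] [0.0, 0.0, 0.0]
3 [0.0001, -0.0001, 0.0187] [0.0, 0.0, 0.0]
4 [0.0001, -0.0, 0.0187] [0.0, 0.0, 0.0]
5 [0.0001, -0.0001, 0.0187] [0.0, 0.0, 0.0]
6 [0.0001, -0.0, 0.0186] [0.0, 0.0, 0.0]
7 [0.0001, -0.0001, 0.0187] [0.0, 0.0, 0.0]
end [478.50508514 219.1002747   99.99101004] [[-0.9858, -0.1678, 0.0003], [-0.1678, 0.9858, 0.0001], [-0.0003, 0.0001, -1.0]]
```

View pics/h2.png

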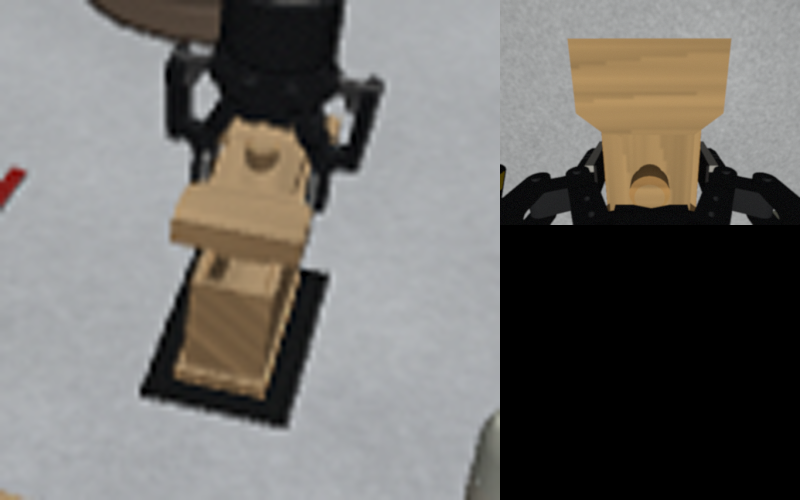

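The scene crop shows the lid above the box, with its near corners around (172,222) and (307,240) in crop pixels. I'll check that against projections.

```bash
python3 - <<'E'
from h import *
c=get_calibration("scene")
def P(X,ctr,yaw):
    a,b=np.cos(yaw),np.sin(yaw);return np.round((proj("",[ctr[0]+a*X[0]-b*X[1],ctr[1]+b*X[0]+a*X[1],X[2]],c)-[270,150]+.5)*5-.5).tolist()
z=130-28.5
b=(478.5,219.1)
for n,X in dict(rimA=(65,-27,85),rimB=(65,27,85),matA=(90,-50,3),matB=(90,50,3),matC=(-90,50,3)).items():print(n,P(X,b,.168))
for n,X in dict(panA=(79.5,-41.5,z+40),panB=(79.5,41.5,z+40),skA=(79.5,-41.5,z+21),skB=(79.5,41.5,z+21)).items():print(n,P(X,(478.7,219.2),.168))
E
```

```text
rimA [190.0, 278.0]
rimB [272.0, 295.0]
matA [137.0, 391.0]
matB [285.0, 424.0]
matC [328.0, 271.0]
panA [170.0, 215.0]
panB [301.0, 240.0]
skA [168.0, 239.0]
skB [297.0, 265.0]
```

Projections agree with the picture to about 1 mm, apart from a shift common to box and lid. Now I'll lower it slowly.

{"name": "jog_arm", "arguments": {
  "steps": [
    {"grip":0.5,"linear":[0,0,0.025],"delta_rot":[0,0,0]},
    {"grip":0.5,"linear":[0,0,0.025],"delta_rot":[0,0,0]},
    {"grip":0.5,"linear":[0,0,0.02],"delta_rot":[0,0,0]},
    {"grip":0.5,"linear":[0,0,0.015],"delta_rot":[0,0,0]},
    {"grip":0.5,"linear":[0,0,0.01],"delta_rot":[0,0,0]},
    {"grip":0.5,"linear":[0,0,0.005],"delta_rot":[0,0,0]},
    {"grip":0.5,"linear":[0,0,0],"delta_rot":[0,0,0]}
  ]
}}

```text
time: 15.22
position: [478.6, 219.3, 109.7]
orientation: [[-0.986, -0.168, 0.0], [-0.168, 0.986, 0.0], [-0.0, -0.0, -1.0]]
ft_force: [0.7, -0.7, -2.7]
gripper_width: 62.9
finger_force: 50.3
```

{"name": "jog_arm", "arguments": {
  "steps": [
    {"grip":0.5,"linear":[0,0,0.008],"delta_rot":[0,0,0]},
    {"grip":0.5,"linear":[0,0,0.008],"delta_rot":[0,0,0]},
    {"grip":0.5,"linear":[0,0,0.008],"delta_rot":[0,0,0]},
    {"grip":0.5,"linear":[0,0,0],"delta_rot":[0,0,0]}
  ]
}}

```text
time: 15.72
position: [478.4, 219.2, 104.7]
orientation: [[-0.986, -0.168, -0.0], [-0.168, 0.986, -0.0], [0.0, -0.0, -1.0]]
ft_force: [0.4, 0.4, -2.3]
gripper_width: 63.1
finger_force: 50.3
```

{"name": "jog_arm", "arguments": {
  "steps": [
    {"grip":0.5,"linear":[0,0,0.008],"delta_rot":[0,0,0]},
    {"grip":0.5,"linear":[0,0,0.008],"delta_rot":[0,0,0]},
    {"grip":0.5,"linear":[0,0,0.008],"delta_rot":[0,0,0]},
    {"grip":0.5,"linear":[0,0,0.005],"delta_rot":[0,0,0]},
    {"grip":0.5,"linear":[0,0,0],"delta_rot":[0,0,0]}
  ]
}}

```text
time: 16.35
position: [478.4, 219.2, 99.0]
orientation: [[-0.986, -0.168, -0.0], [-0.168, 0.986, -0.0], [0.0, -0.0, -1.0]]
ft_force: [-0.3, -0.3, -1.6]
gripper_width: 62.7
finger_force: 50.3
```

{"name": "jog_arm", "arguments": {
  "steps": [
    {"grip":0.5,"linear":[0,0,0.004],"delta_rot":[0,0,0]},
    {"grip":0.5,"linear":[0,0,0],"delta_rot":[0,0,0]}
  ]
}}

```text
time: 16.6
position: [478.5, 219.2, 98.3]
orientation: [[-0.986, -0.168, -0.0], [-0.168, 0.986, -0.0], [0.0, -0.0, -1.0]]
ft_force: [0.3, 1.1, -2.8]
gripper_width: 63.1
finger_force: 50.3
```

{"name": "jog_arm", "arguments": {
  "steps": [
    {"grip":0.5,"linear":[0,0,0.004],"delta_rot":[0,0,0]},
    {"grip":0.5,"linear":[0,0,0.002],"delta_rot":[0,0,0]},
    {"grip":0.5,"linear":[0,0,0],"delta_rot":[0,0,0]}
  ]
}}

```text
time: 16.98
position: [478.6, 219.3, 97.5]
orientation: [[-0.986, -0.168, 0.0], [-0.168, 0.986, 0.0], [-0.0, 0.0, -1.0]]
ft_force: [-2.0, 0.3, 2.5]
gripper_width: 63.0
finger_force: 50.7
```

{"name": "jog_arm", "arguments": {
  "steps": [
    {"grip":0.5,"linear":[0,0,0.003],"delta_rot":[0,0,0]},
    {"grip":0.5,"linear":[0,0,0],"delta_rot":[0,0,0]}
  ]
}}

```text
time: 17.23
position: [478.6, 219.3, 97.5]
orientation: [[-0.986, -0.168, 0.001], [-0.168, 0.986, 0.0], [-0.001, 0.0, -1.0]]
ft_force: [-3.5, -1.8, 6.6]
gripper_width: 63.1
finger_force: 51.4
```

Contact came at exactly the home height, so I'll let go and rise straight up.

{"name": "jog_arm", "arguments": {
  "steps": [
    {"grip":0.9,"linear":[0,0,0],"delta_rot":[0,0,0]},
    {"grip":0.98,"linear":[0,0,0],"delta_rot":[0,0,0]},
    {"grip":0.98,"linear":[0,0,0],"delta_rot":[0,0,0]},
    {"grip":0.98,"linear":[0,0,0],"delta_rot":[0,0,0]},
    {"grip":0.98,"linear":[0,0,0],"delta_rot":[0,0,0]}
  ]
}}

```text
time: 17.85
position: [478.5, 219.3, 96.4]
orientation: [[-0.986, -0.168, -0.0], [-0.168, 0.986, -0.0], [0.0, -0.0, -1.0]]
ft_force: [-0.4, -0.7, -0.4]
gripper_width: 83.7
finger_force: 0.0
```

{"name": "jog_arm", "arguments": {
  "steps": [
    {"grip":0.98,"linear":[0,0,-0.03],"delta_rot":[0,0,0]},
    {"grip":0.98,"linear":[0,0,-0.06],"delta_rot":[0,0,0]},
    {"grip":0.98,"linear":[0,0,-0.1],"delta_rot":[0,0,0]},
    {"grip":0.98,"linear":[0,0,-0.15],"delta_rot":[0,0,0]},
    {"grip":0.98,"linear":[0,0,-0.16],"delta_rot":[0,0,0]},
    {"grip":0.98,"linear":[0.1,0,0],"delta_rot":[0,0,0]},
    {"grip":0.98,"linear":[0,0,0],"delta_rot":[0,0,0]},
    {"grip":0.98,"linear":[0,0,0],"delta_rot":[0,0,0]}
  ]
}}

```text
time: 18.85
position: [459.1, 216.0, 196.8]
orientation: [[-0.986, -0.168, 0.001], [-0.168, 0.986, 0.0], [-0.001, 0.0, -1.0]]
ft_force: [0.2, 0.3, -0.1]
gripper_width: 83.6
finger_force: 0.0
```

```bash
python3 snap.py seat outer_lid knob
```

```text
outer_lid [(0.64, [184.0, 113.0, 143.0, 224.0])]
knob [(0.76, [188.0, 114.0, 139.0, 224.0])]
18.9 [459.13184192 215.96527329 196.4851785 ] [ 0.58417152  0.20690734 -0.06228658]
```

View pics/seat.png

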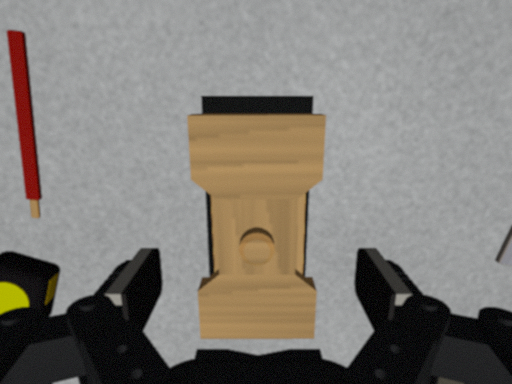

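The lids sit square on the box: panel corners (188,115), (325,115), (200,338) and (315,338), knob top (256,252). I'll fit the knob for the lift.

```bash
python3 - <<'E'
from fit import *
c=pickle.load(open("seat.pkl","rb"))["c"]
P=[(-79.5,-41.5,109),(-79.5,41.5,109),(79.5,-41.5,109),(79.5,41.5,109),(0,0,129)]
v=[(188,115),(325,115),(200,338),(315,338),(256.5,252)]
q=fit([(c,X,np.array(p)) for X,p in zip(P,v)],[478,219,0,.168])
print("knob alone",atz("",(256.5,252),127,c),atz("",(256.5,252),129,c))
plan([479,219.2,170],.168,3)
E
```

```text
[ 4.79132e+02  2.19110e+02 -2.62300e+00  1.70000e-01] res [-0.8, 0.4, 0.8, 0.1, 0.4, 0.3, -1.0, 0.0, 0.3, -0.9]
knob alone [479.44045438 218.98164543 127.        ] [478.47215831 218.8260779  129.        ]
turn total [-0.0001 -0.0002  0.0002] t 19.0
0 [-0.0337, -0.0002, 0.0436] [-0.0, -0.0001, 0.0001]
1 [-0.0337, -0.0001, 0.0436] [-0.0, -0.0001, 0.0001]
2 [-0.0336, -0.0002, 0.0436] [-0.0, -0.0001, 0.0001]
end [479.0007007  219.19572544 170.0073816 ] [[-0.986, -0.1668, 0.0005], [-0.1668, 0.986, -0.0001], [-0.0004, -0.0002, -1.0]]
```

{"name": "jog_arm", "arguments": {
  "steps": [
    {"grip":0.5,"linear":[-0.034,0,0.04],"delta_rot":[0,0,0]},
    {"grip":0.5,"linear":[-0.034,0,0.04],"delta_rot":[0,0,0]},
    {"grip":0.5,"linear":[-0.033,0,0.04],"delta_rot":[0,0,0]},
    {"grip":0.5,"linear":[0,0,0.04],"delta_rot":[0,0,0]},
    {"grip":0.5,"linear":[0,0,0.03],"delta_rot":[0,0,0]},
    {"grip":0.5,"linear":[0,0,0],"delta_rot":[0,0,0]},
    {"grip":0.5,"linear":[0,0,0],"delta_rot":[0,0,0]},
    {"grip":0.5,"linear":[0,0,0],"delta_rot":[0,0,0]}
  ]
}}

```text
time: 20.0
position: [478.8, 219.4, 159.0]
orientation: [[-0.986, -0.168, 0.001], [-0.168, 0.986, 0.0], [-0.001, 0.0, -1.0]]
ft_force: [-0.1, 0.2, -0.8]
gripper_width: 42.6
finger_force: 0.0
```

```bash
python3 -c "
from h import *
plan([479.1,219.1,137],.168,4)"
```

```text
turn total [0.0001 0.0002 0.0002] t 20.0
0 [-0.0002, -0.0004, 0.0274] [0.0, 0.0001, 0.0001]
1 [-0.0003, -0.0004, 0.0275] [0.0, 0.0001, 0.0001]
2 [-0.0003, -0.0004, 0.0274] [0.0, 0.0001, 0.0001]
3 [-0.0002, -0.0005, 0.0275] [0.0, 0.0001, 0.0001]
end [479.09583549 219.09562399 136.99054177] [[-0.986, -0.1667, -0.0005], [-0.1667, 0.986, 0.0001], [0.0005, 0.0002, -1.0]]
```

{"name": "jog_arm", "arguments": {
  "steps": [
    {"grip":0.42,"linear":[0,0,0.03],"delta_rot":[0,0,0]},
    {"grip":0.42,"linear":[0,0,0.03],"delta_rot":[0,0,0]},
    {"grip":0.42,"linear":[0,0,0.025],"delta_rot":[0,0,0]},
    {"grip":0.42,"linear":[0,0,0.015],"delta_rot":[0,0,0]},
    {"grip":0.42,"linear":[0,0,0.01],"delta_rot":[0,0,0]},
    {"grip":0.42,"linear":[0,0,0],"delta_rot":[0,0,0]},
    {"grip":0.42,"linear":[0,0,0],"delta_rot":[0,0,0]}
  ]
}}

```text
time: 20.88
position: [478.8, 219.3, 136.7]
orientation: [[-0.986, -0.168, 0.0], [-0.168, 0.986, 0.0], [-0.0, 0.0, -1.0]]
ft_force: [0.4, -0.0, -1.0]
gripper_width: 36.0
finger_force: 0.0
```

{"name": "jog_arm", "arguments": {
  "steps": [
    {"grip":0.2,"linear":[0,0,0],"delta_rot":[0,0,0]},
    {"grip":0.1,"linear":[0,0,0],"delta_rot":[0,0,0]},
    {"grip":0.1,"linear":[0,0,0],"delta_rot":[0,0,0]},
    {"grip":0.1,"linear":[0,0,0],"delta_rot":[0,0,0]}
  ],
  "force": 40
}}

```text
time: 21.38
position: [478.9, 219.4, 136.9]
orientation: [[-0.986, -0.168, 0.001], [-0.168, 0.986, 0.0], [-0.001, 0.0, -1.0]]
ft_force: [-1.0, -0.8, 4.2]
gripper_width: 20.3
finger_force: 39.4
```

{"name": "jog_arm", "arguments": {
  "steps": [
    {"grip":0.1,"linear":[0,0,-0.01],"delta_rot":[0,0,0]},
    {"grip":0.1,"linear":[0,0,-0.015],"delta_rot":[0,0,0]},
    {"grip":0.1,"linear":[0,0,-0.02],"delta_rot":[0,0,0]},
    {"grip":0.1,"linear":[0,0,-0.02],"delta_rot":[0,0,0]},
    {"grip":0.1,"linear":[0,0,-0.03],"delta_rot":[0,0,0]},
    {"grip":0.1,"linear":[0,0,-0.04],"delta_rot":[0,0,0]},
    {"grip":0.1,"linear":[0,0,-0.05],"delta_rot":[0,0,0]},
    {"grip":0.1,"linear":[0,0,-0.06],"delta_rot":[0,0,0]}
  ]
}}

```text
time: 22.38
position: [478.7, 219.3, 186.3]
orientation: [[-0.986, -0.168, 0.0], [-0.168, 0.986, 0.0], [-0.0, 0.0, -1.0]]
ft_force: [-0.1, 0.9, -1.5]
gripper_width: 20.5
finger_force: 39.2
```

{"name": "jog_arm", "arguments": {
  "steps": [
    {"grip":0.1,"linear":[0,0,-0.06],"delta_rot":[0,0,0]},
    {"grip":0.1,"linear":[0,0,-0.06],"delta_rot":[0,0,0]},
    {"grip":0.1,"linear":[0,0,-0.06],"delta_rot":[0,0,0]},
    {"grip":0.1,"linear":[0,0,-0.04],"delta_rot":[0,0,0]},
    {"grip":0.1,"linear":[0,0,-0.025],"delta_rot":[0,0,0]},
    {"grip":0.1,"linear":[0,0,-0.01],"delta_rot":[0,0,0]},
    {"grip":0.1,"linear":[0,0,0],"delta_rot":[0,0,0]},
    {"grip":0.1,"linear":[0,0,0],"delta_rot":[0,0,0]}
  ]
}}

```text
time: 23.38
position: [478.6, 219.2, 236.1]
orientation: [[-0.986, -0.168, -0.001], [-0.168, 0.986, -0.0], [0.001, -0.0, -1.0]]
ft_force: [0.2, -0.6, -0.6]
gripper_width: 20.2
finger_force: 39.2
```

```bash
python3 snap.py fin outer_lid; python3 -c "
from h import *
im=read_camera('scene');o=np.zeros((500,800,3),np.uint8);o[:,:500]=cv2.resize(im[140:240,270:370],None,fx=5,fy=5,interpolation=cv2.INTER_CUBIC)
o[:225,500:]=cv2.resize(cv2.imread('pics/fin.png'),(300,225),interpolation=cv2.INTER_AREA);cv2.imwrite('pics/f2.png',o)
s=readout.sense();print(s['position'],s['gripper_width'],s['finger_force'],s['ft_torque'])"
```

```text
outer_lid [(0.78, [154.0, 71.0, 207.0, 282.0])]
23.425 [478.58019281 219.21163664 236.13756823] [ 0.03678842 -0.72762943 -1.32328403]
[478.62748638 219.24205517 236.25876139] 20.671264090371462 39.17196750640869 [-0.02206452 -0.0390336  -0.0115769 ]
```

View pics/f2.png

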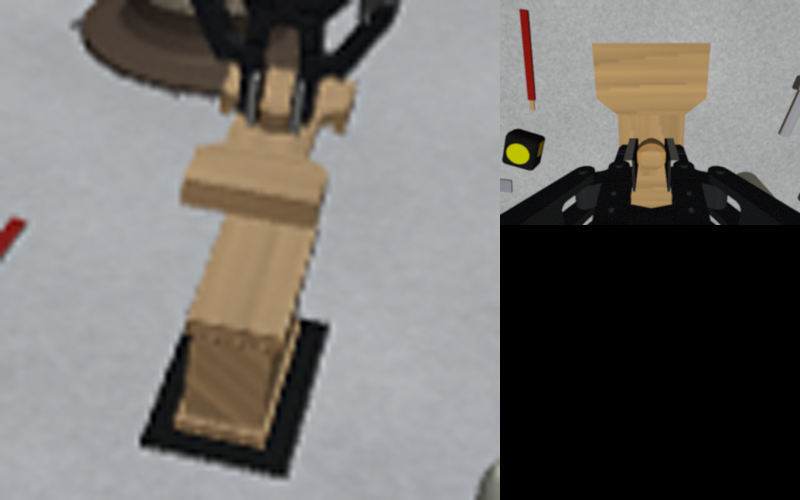

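The outer lid is held level by its knob about 99 mm above where it lay, and the inner lid sits flat on the box.

```bash
python3 -c "
from plant import order
print(order.sign_off())"
```

```text
the job is handed in; nothing more can be done
None
```

The job is handed in at about 23.5 s: the inner lid sits fully home on the box, and the outer lid is held level and still by its knob about 99 mm above where it lay.

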